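Push the stray tin back into the row

ROBOT

A 6-joint arm with a two-finger parallel gripper is mounted at the origin on a cart in front of the work surface, level with it; the furniture and walls round the work are solid. World frame = base frame: x ahead of the robot, y to its left, z up, the work surface at z = 0. Lengths are in m, angles in degrees, forces in N, time in s.
With the tool pointing down it reaches from about 0.35 to 0.875 m from the base axis. Payload 4.2 kg.
Tool frame: the origin (TCP) lies on the centre line of the jaws, within the pads' length; the fingertips stand tip_reach ahead of it and the grasp point (between the pads) is the TCP (tip_reach is the distance from the TCP to the fingertips, in m); z points along the fingers, y is the line along which they close (so a half turn about z gives the same grasp; the last joint's range is limited). The gripper opens to 87 mm and grips with 3 to 60 N. Pads are 19 mm wide; open, the fingers measure 117 mm over their backs; the gripper's body (75 mm by 190 mm) begins 51 mm behind the grasp point.
Start: joints at [-58.121, 22.042, 0.453, 0, -68.411, -14.817], TCP at [0.183, -0.597, 0.242] pointing down, gripper open.
Joint ranges: [-179.83, 179.83], [-69.29, 118.12], [-61.27, 80.66], [-181.25, 117.63], [-171.15, -9.14], [-177.46, 177.46]. Speed limits (degrees/s): [159.86, 159.86, 180, 180, 180, 180].

INTERFACE

Orientations are given as a 3x3 rotation matrix whose columns are the frame's x, y, z axes.
In Python, from station import sense, capture, finish_job, tip_reach gives the robot as it stands.
- The arm moves only by the tool arm_command, never from a script. Its argument "deltas" is a list of rows, each a list of 7 numbers: the turn, a rotation vector about the tool's x, y, z in rad, then the shift along the tool's x, y, z in cm, then the closure, from -1 (fully open) to 1 (shut), so that 0 is half open. In form: [[rx, ry, rz, dx, dy, dz, hand], ...]. A call has 1 to 8 rows; each row is the pose to reach, as a shift and turn from the pose commanded when the call began, along the tool's axes at that moment; what a row does not reach only later rows make up. A row lasts 1/12 s, in which the tool goes at most 41.7 mm and 7.16 degrees, less where a joint would pass 70% of its speed; a pose out of reach is approached as far as the arm can. A call with a gripper value outside its range is refused whole. The fingers move at their own pace and stop on an object; the grip force is fixed at half the most. Time passes only in rows, so rows that repeat a pose let the fingers close. It gives the time, the measured TCP pose, the force, the opening and the grip force at its end, in the units of the state.
- sense(): the state, without advancing time (a new reading comes with each control period).
- capture(name): name is "scene" or "top" or "wrist"; returns a dict with "pixels" (384x512x3 uint8, blue, green, red), "fovy" (degrees; the focal length in pixels is half the picture's height over the tangent of half this angle, whatever the lens; pixels are square), "cx", "cy" (the principal point, pixels), "rvec" (rotation vector, rad) and "tvec" (3), from world to camera coordinates, as OpenCV has them. Camera axes: x right, y down, z forward; pixel columns grow to the right and rows downward; lengths in m; the calibration is good to about 2 mm. A picture is of the moment at which its call begins. There is no depth.
- finish_job(): hands the job in; it is judged then, once.
The state is a dict: "time_s": time; "joints": joint angles; "joint_velocities": joint speeds; "effort": joint torques, N m; "tcp_pos": TCP position; "ee_rot": TCP orientation; "wrist_force": force on the tool from outside, world axes, zero at the start; "moment": the same for the moment, N m; "gripper_width": opening from 0.0 (shut) to 1.0 (fully open); "gripper_force": force on a finger pad.
Only numpy, scipy, OpenCV 4.12 (cv2) and the standard library are available. Lean on these libraries where they do the work, as an engineer would, in place of code of your own. Each camera call takes 0.05 s, during which the arm holds its last target. There are 200 camera calls.

TASK

The short teal food tin has strayed from the row that stands along the low wooden rail. Without gripping or lifting it, push it gently across the worktop with the fingertips until it stands upright against the rail's long side and touches the nearest item of the row, so that the row is closed up again. Leave the row and everything else standing where it is, and finish with the hand clear.

Things in the scene. Friction and masses are not known exactly. Their poses are not given: they have to be found in the camera images.
- short_tin: the stray: short round tin with a teal label and grey lid, upright, 75 mm diameter (radius 37.7), 58 mm tall, about 0.18 to 0.36 kg, loose; origin at the centre of its underside. A wall cupboard hangs 0.45 m above the worktop behind about x = 0.54 m: keep the wrist clear of it
- rail: low dark-wood L-shaped rail, fixed, 36 mm tall, 16 mm thick. Origin on the worktop at the inner corner of the L. The long side runs 444 mm along +y (to the robot's left); its near face is the plane x = 0 and items stand on the -x (robot's) side. The short end cheek runs 69 mm along -x; its inner face is the plane y = 0. The row starts at the cheek
- tomato_tin: red and yellow tin of the row, 74 mm diameter, 107 mm tall, loose, 0.46 kg; origin at the centre of its underside. It and the jam jar stand side by side against the rail (within about 6 mm) at the cheek, in either order, with gaps of up to about 6 mm
- jam_jar: small round jar with a yellow lid in the row, 68 mm diameter, 84 mm tall, loose; origin at the centre of its underside
- spice_jar: bystander: small spice jar with a dark cap, 41 mm diameter, 105 mm tall, loose, near the front edge; origin at the centre of its underside
- mug: bystander: cream mug, 100 mm tall, 78 mm wide, 111 mm with its handle, loose, near the front edge; origin at the centre of its underside
- pepper_mill: bystander: dark wooden pepper mill, 58 mm diameter, 170 mm tall, loose, behind the rail; origin at the centre of its underside
There are look-alikes about, which are no part of the job. Leave any orange look-alike of the tomato_tin alone.

How it is judged:
By the outcome, as a careful person would: the job done as asked, in the order asked, and still so for the second after the job is handed in, with the robot touching nothing.
It also fails if it takes over 43 s, if anything falls off the work surface, if the arm or the gripper's body presses on something with over 40 N, if the wrist force passes 120 N, or if a joint passes its speed limit or range.

## Working session

There is one attempt and no reset: what is moved stays moved. The work goes in short steps, Python scripts to look and compute and a tool call to move; the robot and the scene stay as the last step left them, time stands still between calls to the robot, and variables do not carry over. Pictures are saved under pics/ and viewed, at most 10 in all, crops included, and the job is handed in when it is done.

Besides the shell and the picture viewer there is one more tool, called after "Call:" as name(argument=value, ...), one argument or row to a line, values as JSON. arm_command: Moves the arm, as the interface text tells. Its arguments: {"type":"object","properties":{"deltas":{"type":"array"}},"required":["deltas"]}

```bash
mkdir -p pics
cat > h.py <<'E'
import numpy as np, cv2
from station import sense, capture, finish_job, tip_reach
def ray(c,u,v,z):
    f=c["pixels"].shape[0]/2/np.tan(np.radians(c["fovy"])/2)
    R=cv2.Rodrigues(np.array(c["rvec"],float))[0]; t=np.array(c["tvec"],float)
    o=-R.T@t; d=R.T@np.array([(u-c["cx"])/f,(v-c["cy"])/f,1.])
    return o+d*(z-o[2])/d[2]
def proj(c,p):
    f=c["pixels"].shape[0]/2/np.tan(np.radians(c["fovy"])/2)
    R=cv2.Rodrigues(np.array(c["rvec"],float))[0]
    q=R@np.array(p,float)+np.array(c["tvec"],float)
    return q[:2]/q[2]*f+[c["cx"],c["cy"]]
E
python3 - <<'E'
from h import *
import pickle
a=capture("scene");b=capture("top");pickle.dump((a,b),open("c0.pkl","wb"))
cv2.imwrite("pics/scene0.png",a["pixels"]);cv2.imwrite("pics/top0.png",b["pixels"])
s=sense();print(tip_reach,s["time_s"],s["tcp_pos"],s["ee_rot"],s["gripper_width"])
for c in(a,b):print({k:c[k] for k in c if k!="pixels"})
E
```

```text
0.019 0.1 [ 0.18324351 -0.59701854  0.24058385] [[-9.56039058e-01 -2.93238607e-01 -6.62279266e-04]
 [-2.93239338e-01  9.56037329e-01  1.82116413e-03]
 [ 9.91280681e-05  1.93531038e-03 -9.99998122e-01]] 0.9986515896105408
{'fovy': 53.146035433534294, 'cx': 254.3311894782458, 'cy': 190.42404843157388, 'rvec': array([ 0.84381493, -2.61575413,  1.02075696]), 'tvec': array([0.41590809, 0.25701359, 0.83652923])}
{'fovy': 50.11748392324954, 'cx': 252.99848538630775, 'cy': 202.98538698180343, 'rvec': array([ 2.18630346, -2.17384493,  0.06965521]), 'tvec': array([-0.01366417,  0.53354915,  1.23590015])}
```

View pics/scene0.png

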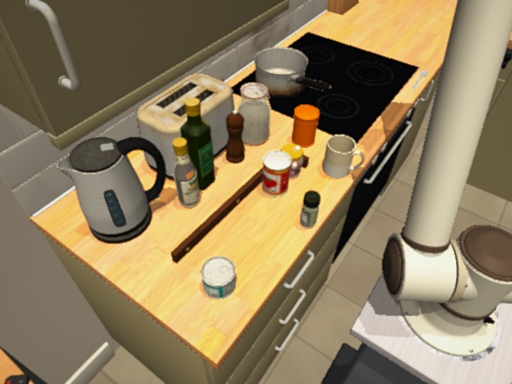

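View pics/top0.png

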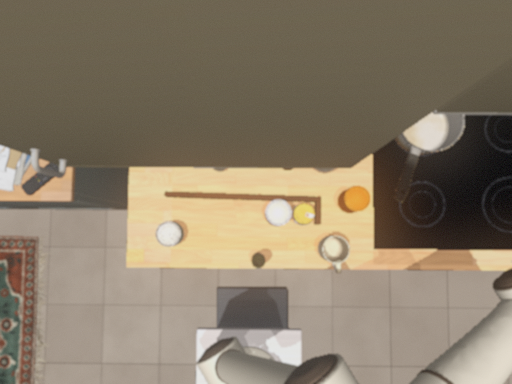

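The scene view shows the teal tin at (218,277), the row's tomato tin at (277,172) next to the yellow-lid jam jar at (293,158), and the orange look-alike at (305,126). In the top view the tin is at (169,233), the tomato tin at (279,212), the jam jar at (303,213), and the rail runs from (166,194) to (320,198). Only this tin could be the stray: the other short white-topped round shape is the tomato tin at (279,212), which is red and taller.

Run:
```python
from h import *
import pickle
a,b=pickle.load(open("c0.pkl","rb"))
for n,(u,v),z in[("stray",(169,233),.058),("tom",(279,212),.107),("jam",(303,213),.084),("railL",(166,194),.036),("railR",(320,198),.036),("cheekend",(319,223),.036),("spice",(259,260),.105),("mug",(334,248),.1)]:
    p=ray(b,u,v,z);print(n,p.round(3))
for n,(u,v),z in[("stray",(218,271),.058),("tom",(277,160),.107),("jam",(293,150),.084),("railL",(176,252),.036)]:
    print(n,ray(a,u,v,z).round(3))
A=cv2.resize(a["pixels"][230:310,160:280],None,fx=4,fy=4,interpolation=2)
A2=cv2.resize(a["pixels"][130:210,230:350],None,fx=4,fy=4,interpolation=2)
B=cv2.resize(b["pixels"][180:255,150:340],None,fx=4,fy=4,interpolation=2)
im=np.zeros((580,800,3),np.uint8)
im[:240,:400]=A[:240,:400];im[:240,400:]=A2[:240,:400];im[260:560,:760]=B
cv2.imwrite("pics/crop0.png",im)
```

```text
stray [0.441 0.236 0.058]
tom [ 0.502 -0.085  0.107]
jam [ 0.501 -0.156  0.084]
railL [0.558 0.253 0.036]
railR [ 0.549 -0.213  0.036]
cheekend [ 0.473 -0.209  0.036]
spice [ 0.366 -0.029  0.105]
mug [ 0.401 -0.242  0.1  ]
stray [0.435 0.243 0.058]
tom [ 0.497 -0.079  0.107]
jam [ 0.496 -0.16   0.084]
railL [0.553 0.251 0.036]
```

View pics/crop0.png

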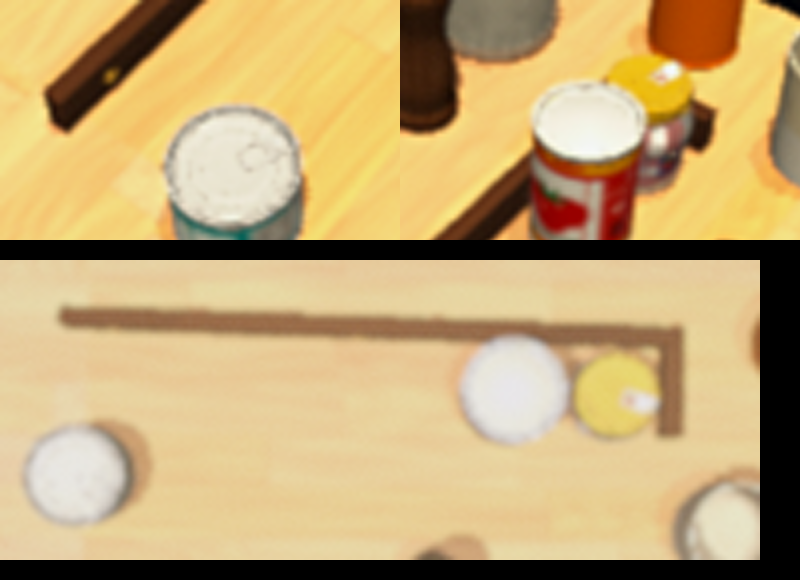

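The crop confirms the choice: a teal label under the grey lid at scene (218,271). The tomato tin and jam jar stand between the cheek and the stray.

Run:
```python
from h import *
import pickle
a,b=pickle.load(open("c0.pkl","rb"))
def lid(c,u,v,z,w,yel=False):
    h=cv2.cvtColor(c["pixels"],cv2.COLOR_BGR2HSV).astype(int)
    m=((h[...,1]<45)&(h[...,2]>110)).astype(np.uint8)
    if yel: m=((h[...,1]>120)&(h[...,0]>20)).astype(np.uint8)
    k=np.zeros_like(m);k[v-w:v+w,u-w:u+w]=1;m*=k
    m=cv2.morphologyEx(m,cv2.MORPH_OPEN,np.ones((3,3)))
    ct=max(cv2.findContours(m,0,1)[0],key=cv2.contourArea)
    x=cv2.convexHull(ct);(e,s,_)=cv2.fitEllipse(x)
    print(np.round(e,1),np.round(s,1),ray(c,*e,z).round(4))
print("tin");lid(b,169,233,.058,18);lid(a,218,271,.058,24)
print("tom");lid(b,279,212,.107,18);lid(a,277,160,.107,20)
print("jam");lid(b,303,213,.084,14,True)
g=cv2.cvtColor(b["pixels"],cv2.COLOR_BGR2GRAY).astype(float)
P=[]
for u in list(range(172,260,4)):
    col=g[188:206,u]; i=int(np.argmin(col)); d=np.diff(col[i:]);j=np.argmax(d)
    P.append(ray(b,u,188+i+j+.5,.036))
P=np.array(P);k=np.polyfit(P[:,1],P[:,0],1);print("near face x=",k,"rms",np.std(P[:,0]-np.polyval(k,P[:,1])), np.polyval(k,[-.01,-.2,.25]))
for n,u,v in[("mill",235,160),("oliveb",207,186),("bottle2",188,205),("jarwhite",255,140)]:print(n,ray(a,u,v,0).round(3))
print(proj(b,[0.5,.36,0]),ray(b,128,240,0))
```

```text
tin
[168.4 233.4] [24.7 25.6] [0.4393 0.2381 0.058 ]
[217.9 272. ] [30.2 33.7] [0.4334 0.2447 0.058 ]
tom
[278.1 212. ] [26.2 26.8] [ 0.5018 -0.0828  0.107 ]
[276.6 160.1] [19.  27.3] [ 0.4974 -0.0782  0.107 ]
jam
[303.6 213.1] [20.  20.4] [ 0.5004 -0.1576  0.084 ]
near face x= [0.02993613 0.54338929] rms 0.0008701996350831346 [0.54308992 0.53740206 0.55087332]
mill [ 0.656 -0.104  0.   ]
oliveb [0.655 0.026 0.   ]
bottle2 [0.651 0.109 0.   ]
jarwhite [ 0.661 -0.215  0.   ]
[133.67392355 213.59081498] [0.4181942  0.37536447 0.        ]
```

Call:
arm_command(
  deltas=[
    [0,0,-0.12,-4,3.2,0,0.1],
    [0,0,-0.24,-8,6.4,0,0.1],
    [0,0,-0.36,-12,9.6,0,0.1],
    [0,0,-0.48,-16,12.8,0,0.1],
    [0,0,-0.6,-20,16,0,0.1],
    [0,0,-0.7,-24,19.2,0,0.1],
    [0,0,-0.8,-28,22.4,0,0.1],
    [0,0,-0.9,-32,25.6,0,0.1],
  ],
)

```text
time_s: 0.77
tcp_pos: [0.3716, -0.3201, 0.2414]
ee_rot: [[-0.36, -0.933, -0.0], [-0.933, 0.36, 0.0], [-0.0, 0.0, -1.0]]
wrist_force: [1.2, -0.5, -0.8]
gripper_width: 0.501
gripper_force: 0.0
```

```bash
cat > to.py <<'E'
import sys
from h import *
from scipy.spatial.transform import Rotation as Ro
s=sense();R=np.array(s["ee_rot"]);p=np.array(s["tcp_pos"])
x,y,z,yaw=map(float,sys.argv[1:5]);c,d=np.cos(np.radians(yaw)),np.sin(np.radians(yaw))
T=np.array([[c,d,0],[d,-c,0],[0,0,-1.]])
print("t",s["time_s"],"p",p.round(4),"yaw",np.degrees(np.arctan2(R[1,0],R[0,0])).round(1),"F",np.round(s["wrist_force"],1),"w",round(s["gripper_width"],3))
print("rot",Ro.from_matrix(R.T@T).as_rotvec().round(3),"cm",(R.T@(np.array([x,y,z])-p)*100).round(1))
E
python3 to.py 0.405 0.30 0.20 -60
```

```text
t 0.7667 p [ 0.3716 -0.3201  0.2414] yaw -111.1 F [ 1.2 -0.5 -0.8] w 0.501
rot [ 0.     0.    -0.892] cm [-59.1  19.2   4.2]
```

Call:
arm_command(
  deltas=[
    [0,0,-0.1,-4,1.0,0,0.1],
    [0,0,-0.2,-8,2,0,0.1],
    [0,0,-0.3,-12,3,0,0.1],
    [0,0,-0.4,-16,4,0,0.1],
    [0,0,-0.5,-20,5,0,0.1],
    [0,0,-0.6,-24,6,0,0.1],
    [0,0,-0.7,-28,7,0,0.1],
    [0,0,-0.8,-32,8,0,0.1],
  ],
)

```text
time_s: 1.43
tcp_pos: [0.4126, 0.0071, 0.2416]
ee_rot: [[0.419, -0.908, 0.0], [-0.908, -0.419, 0.0], [-0.0, -0.0, -1.0]]
wrist_force: [0.3, 0.3, -0.4]
gripper_width: 0.449
gripper_force: 0.0
```

```bash
python3 to.py 0.405 0.30 0.20 -60
```

```text
t 1.4333 p [0.4126 0.0071 0.2416] yaw -65.2 F [ 0.3  0.3 -0.4] w 0.449
rot [-0.     0.    -0.091] cm [-26.9 -11.6   4.2]
```

Call:
arm_command(
  deltas=[
    [0,0,-0.05,-3.5,-1.5,0,0.1],
    [0,0,-0.08,-7,-3,0,0.1],
    [0,0,-0.08,-10,-4.5,0,0.1],
    [0,0,-0.08,-14,-6,0,0.1],
    [0,0,-0.08,-18,-7.7,0,0.1],
    [0,0,-0.08,-22,-9.5,0,0.1],
    [0,0,-0.08,-22,-9.5,0,0.1],
    [0,0,-0.08,-22,-9.5,0,0.1],
  ],
)

```text
time_s: 2.1
tcp_pos: [0.4082, 0.2468, 0.2408]
ee_rot: [[0.489, -0.873, -0.001], [-0.873, -0.489, -0.001], [0.0, 0.001, -1.0]]
wrist_force: [0.1, 0.2, -0.5]
gripper_width: 0.452
gripper_force: 0.0
```

```bash
python3 to.py 0.405 0.297 0.040 -60
python3 - <<'E'
from h import *
c=capture("wrist");cv2.imwrite("pics/w1.png",c["pixels"])
for p in([.437,.241,0],[.437,.241,.058]):print(proj(c,p))
E
```

```text
t 2.1 p [0.4082 0.2468 0.2408] yaw -60.8 F [ 0.1  0.2 -0.5] w 0.452
rot [ 0.001 -0.    -0.013] cm [-4.5 -2.2 20.1]
[235.12339444 144.83365347]
[231.91656022 154.41887982]
```

View pics/w1.png

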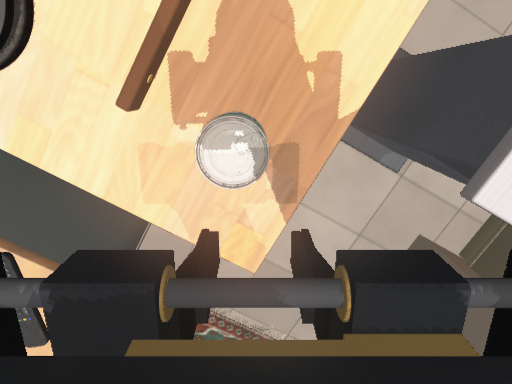

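Wrist view: tin lid at (232,150), where the top-view estimate (0.439, 0.238) puts it; fingers at (207,250) and (303,250), the tin squarely ahead along tool +x. Next I lower the hand behind it.

Call:
arm_command(
  deltas=[
    [0,0,0,-2.2,-1.1,0,0.1],
    [0,0,0,-4.0,-2.1,2,0.1],
    [0,0,0,-4.0,-2.1,6,0.1],
    [0,0,0,-4.0,-2.1,10,0.1],
    [0,0,0,-4.0,-2.1,13.5,0.1],
    [0,0,0,-4.0,-2.1,17,0.1],
    [0,0,0,-4.0,-2.1,19,0.1],
    [0,0,0,-4.0,-2.1,20.6,0.1],
  ],
)

```text
time_s: 2.82
tcp_pos: [0.4068, 0.2868, 0.0334]
ee_rot: [[0.483, -0.875, -0.003], [-0.875, -0.483, -0.004], [0.002, 0.004, -1.0]]
wrist_force: [0.5, 0.2, -0.5]
gripper_width: 0.449
gripper_force: 0.0
```

```bash
python3 to.py 0.4847 0.028 0.034 -60.8
python3 - <<'E'
from h import *
s=sense()
b=capture("top");c=capture("wrist")
h=cv2.cvtColor(b["pixels"],cv2.COLOR_BGR2HSV)
im=np.hstack([cv2.resize(c["pixels"],(400,300)),cv2.resize(b["pixels"][180:255,130:230],(400,300),interpolation=2)])
cv2.imwrite("pics/w2.png",im)
E
```

```text
t 2.8167 p [0.4068 0.2868 0.0334] yaw -61.1 F [ 0.5  0.2 -0.5] w 0.449
rot [ 0.004 -0.002 -0.005] cm [26.4  5.7  0. ]
```

View pics/w2.png

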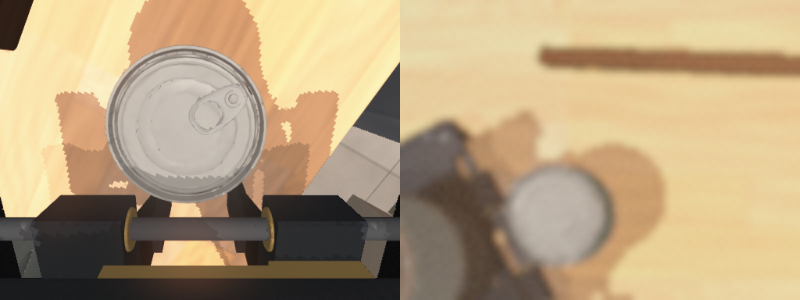

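The wrist crop (left) puts the tin about 5 mm to the rail side of the jaw line. I'll re-centre, touch softly and push.

Call:
arm_command(
  deltas=[
    [0,0,0,0.3,-0.4,0,0.1],
    [0,0,0,0.8,-0.5,0,0.1],
    [0,0,0,1.2,-0.5,0,0.1],
    [0,0,0,1.5,-0.5,0,0.1],
    [0,0,0,1.8,-0.5,0,0.1],
    [0,0,0,2.2,-0.4,0,0.1],
    [0,0,0,2.7,-0.3,0,0.1],
    [0,0,0,3.3,-0.2,0,0.1],
  ],
)

```text
time_s: 3.58
tcp_pos: [0.426, 0.2627, 0.0362]
ee_rot: [[0.487, -0.874, 0.002], [-0.874, -0.487, 0.002], [-0.001, -0.003, -1.0]]
wrist_force: [-1.7, 3.1, 2.3]
gripper_width: 0.451
gripper_force: 1.7
```

Call:
arm_command(
  deltas=[
    [0,0,0,0.7,0.15,0,0.1],
    [0,0,0,1.4,0.3,0,0.1],
    [0,0,0,2.1,0.45,0,0.1],
    [0,0,0,2.8,0.6,0,0.1],
    [0,0,0,3.5,0.75,0,0.1],
    [0,0,0,4.2,0.9,0,0.1],
    [0,0,0,4.7,1.0,0,0.1],
    [0,0,0,5.0,1.1,0,0.1],
  ],
)

```text
time_s: 4.25
tcp_pos: [0.4402, 0.2122, 0.0355]
ee_rot: [[0.485, -0.875, -0.0], [-0.875, -0.485, -0.0], [0.0, 0.0, -1.0]]
wrist_force: [-0.3, 3.0, 3.8]
gripper_width: 0.452
gripper_force: 2.1
```

```bash
python3 to.py 0.483 0.0583 0.034 -60.8
cat > lid.py <<'E'
from h import *
c=capture("wrist");g=cv2.cvtColor(c["pixels"],cv2.COLOR_BGR2HSV).astype(int)
m=((g[...,1]<40)&(g[...,2]>90)).astype(np.uint8);m[250:]=0
m=cv2.morphologyEx(m,cv2.MORPH_OPEN,np.ones((9,9)))
n,l,st,ce=cv2.connectedComponentsWithStats(m)
i=l[155,238] or 1
x=cv2.convexHull(max(cv2.findContours((l==i).astype(np.uint8),0,1)[0],key=cv2.contourArea))
e,s,_=cv2.fitEllipse(x);p=ray(c,*e,.058);t=sense();R=np.array(t["ee_rot"])
print("lid px",np.round(e,1),np.round(s,1),"tin",p.round(4),"in tool cm",(R.T@(p-np.array(t["tcp_pos"]))*100).round(2))
cv2.imwrite("pics/last.png",c["pixels"])
E
python3 lid.py
```

```text
t 4.25 p [0.4402 0.2122 0.0355] yaw -61.0 F [-0.3  3.   3.8] w 0.452
rot [ 0.    -0.    -0.003] cm [15.5  3.7  0.2]
lid px [253.4 195. ] [184.6 189.1] tin [0.4615 0.1742 0.058 ] in tool cm [ 4.33 -0.06 -2.26]
```

Call:
arm_command(
  deltas=[
    [0,0,0,0.7,0.17,0,0.1],
    [0,0,0,1.4,0.34,0,0.1],
    [0,0,0,2.1,0.5,0,0.1],
    [0,0,0,2.8,0.67,0,0.1],
    [0,0,0,3.5,0.84,0,0.1],
    [0,0,0,4.2,1.0,0,0.1],
    [0,0,0,4.9,1.17,0,0.1],
    [0,0,0,5.6,1.34,0,0.1],
  ],
)

```text
time_s: 4.97
tcp_pos: [0.4553, 0.1564, 0.0353]
ee_rot: [[0.485, -0.874, -0.001], [-0.874, -0.485, -0.001], [0.0, 0.001, -1.0]]
wrist_force: [-0.7, 2.0, 0.8]
gripper_width: 0.452
gripper_force: 1.0
```

Call:
arm_command(
  deltas=[
    [0,0,0,0.7,0.17,0,0.1],
    [0,0,0,1.4,0.34,0,0.1],
    [0,0,0,2.1,0.5,0,0.1],
    [0,0,0,2.8,0.67,0,0.1],
    [0,0,0,3.5,0.84,0,0.1],
    [0,0,0,4.2,1.0,0,0.1],
    [0,0,0,4.7,1.12,0,0.1],
    [0,0,0,5.0,1.2,0,0.1],
  ],
)

```text
time_s: 5.63
tcp_pos: [0.4693, 0.1071, 0.0355]
ee_rot: [[0.485, -0.875, -0.0], [-0.875, -0.485, -0.0], [0.0, 0.0, -1.0]]
wrist_force: [-0.3, 1.4, -0.1]
gripper_width: 0.448
gripper_force: 0.6
```

```bash
python3 to.py 0.482 0.060 0.034 -60.8;python3 lid.py; cp pics/last.png pics/w3.png
```

```text
t 5.6333 p [0.4693 0.1071 0.0355] yaw -61.0 F [-0.3  1.4 -0.1] w 0.448
rot [ 0.    -0.    -0.003] cm [4.7 1.2 0.1]
lid px [252.7 194.2] [184.9 192.3] tin [0.491 0.069 0.058] in tool cm [ 4.37 -0.06 -2.25]
```

View pics/w3.png

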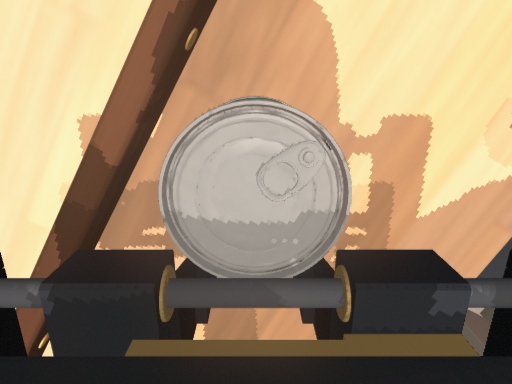

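The tin sits centred in the finger V with its lid at (253,194). The rail's near face runs from (217,0) to (150,140). I'll measure the remaining gap from this view.

Run:
```python
from h import *
c=capture("wrist");h=cv2.cvtColor(c["pixels"],cv2.COLOR_BGR2HSV).astype(int)
V=h[...,2];P=[]
for v in range(4,110,6):
    u0=int(217-v*.48); r=V[v,u0-25:u0+25];d=r[4:]-r[:-4];j=int(np.argmax(d))+2
    P.append(ray(c,u0-25+j,v,0))
P=np.array(P);k=np.polyfit(P[:,1],P[:,0],1);r=P[:,0]-np.polyval(k,P[:,1])
g=abs(r)<.003;k=np.polyfit(P[g,1],P[g,0],1);print(k,np.std(P[g,0]-np.polyval(k,P[g,1])),g.sum(),np.polyval(k,[.07,.02,-.008])-.0377)
```

```text
[0.03006859 0.54413986] 0.00021198320604009775 16 [0.50854467 0.50704124 0.50619932]
```

Call:
arm_command(
  deltas=[
    [0,0,0,0.6,0.14,0,0.1],
    [0,0,0,1.2,0.28,0,0.1],
    [0,0,0,1.9,0.43,0,0.1],
    [0,0,0,2.6,0.6,0,0.1],
    [0,0,0,3.3,0.75,0,0.1],
    [0,0,0,3.9,0.9,0,0.1],
    [0,0,0,4.4,1.0,0,0.1],
    [0,0,0,4.7,1.1,0,0.1],
  ],
)

```text
time_s: 6.4
tcp_pos: [0.4827, 0.0608, 0.0356]
ee_rot: [[0.485, -0.875, 0.0], [-0.875, -0.485, 0.0], [0.0, -0.0, -1.0]]
wrist_force: [-0.5, 1.7, -0.7]
gripper_width: 0.45
gripper_force: 0.6
```

```bash
python3 to.py 0.485 0.03 0.034 -60.8;python3 lid.py; cp pics/last.png pics/w4.png
```

```text
t 6.4 p [0.4827 0.0608 0.0356] yaw -61.0 F [-0.5  1.7 -0.7] w 0.45
rot [-0.    -0.    -0.003] cm [2.8 1.3 0.2]
lid px [252.7 194.1] [184.6 192.1] tin [0.5044 0.0227 0.058 ] in tool cm [ 4.37 -0.07 -2.25]
```

View pics/w4.png

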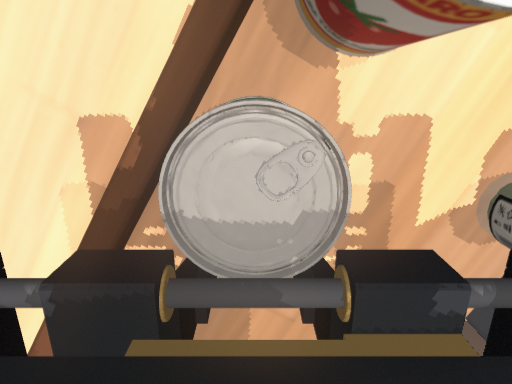

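The tomato tin's lower rim shows at the top right, (300,5) to (345,52) to (400,45). I'll fit a circle of known radius to it.

Run:
```python
from h import *
from scipy.optimize import least_squares
c=capture("wrist");L=cv2.cvtColor(c["pixels"],cv2.COLOR_BGR2LAB).astype(int);P=[]
h=cv2.cvtColor(c["pixels"],cv2.COLOR_BGR2GRAY).astype(int)
for u in range(312,400,6):
    col=h[10:75,u];d=abs(col[3:]-col[:-3]);idx=np.where(d>18)[0]
    if len(idx): P.append((u,10+idx[-1]+1))
print(P)
W=np.array([ray(c,u,v,.0) for u,v in P])[:,:2]
f=lambda q:np.hypot(*(W-q).T)-.037
r=least_squares(f,[.502,-.083],loss="soft_l1",f_scale=.001);print(r.x,np.round(f(r.x)*1000,1))
```

```text
[(312, np.int64(67)), (318, np.int64(67)), (324, np.int64(69)), (330, np.int64(68)), (336, np.int64(70)), (342, np.int64(55)), (348, np.int64(57)), (354, np.int64(57)), (360, np.int64(58)), (366, np.int64(58)), (372, np.int64(57)), (378, np.int64(56)), (384, np.int64(54)), (390, np.int64(52)), (396, np.int64(50))]
[ 0.50873454 -0.07291956] [ 1.6  0.7  1.   0.1  0.9 -6.1 -4.8 -4.1 -2.8 -1.7 -0.8  0.4  1.3  2.4
  3.8]
```

Run:
```python
from h import *
from scipy.optimize import least_squares
c=capture("wrist")
for off in(0,2,4):
  P=[(342,55),(348,57),(354,57),(360,58),(366,58),(372,57),(378,56),(384,54),(390,52),(396,50)]
  W=np.array([ray(c,u,v-off,.0) for u,v in P])[:,:2]
  f=lambda q:np.hypot(*(W-q).T)-.037
  r=least_squares(f,[.502,-.083]);q=r.x;print(q.round(4),np.round(f(q)*1000,1))
  y=0.
  for _ in range(9):
    x=.5441+.0301*y-.0377;y=q[1]+np.sqrt(.0747**2-(x-q[0])**2)
  print("final tin",x,y)
```

```text
[ 0.5001 -0.0829] [ 0.   0.2 -0.2  0.   0.1 -0.1 -0.  -0.2 -0.1  0.3]
final tin 0.5061472041852382 -0.008398532051891713
[ 0.5006 -0.0836] [ 0.   0.2 -0.2  0.   0.1 -0.1 -0.  -0.2 -0.1  0.3]
final tin 0.506125208005898 -0.009129302129636502
[ 0.5012 -0.0844] [ 0.   0.2 -0.2  0.   0.1 -0.1 -0.  -0.2 -0.1  0.3]
final tin 0.506103161645543 -0.009861739350733603
```

Call:
arm_command(
  deltas=[
    [0,0,0,0.3,0.12,0,0.1],
    [0,0,0,0.6,0.24,0,0.1],
    [0,0,0,0.9,0.36,0,0.1],
    [0,0,0,1.2,0.48,0,0.1],
    [0,0,0,1.5,0.6,0,0.1],
    [0,0,0,1.75,0.72,0,0.1],
    [0,0,0,1.95,0.8,0,0.1],
    [0,0,0,2.05,0.85,0,0.1],
  ],
)

```text
time_s: 7.22
tcp_pos: [0.485, 0.0392, 0.0356]
ee_rot: [[0.485, -0.874, 0.0], [-0.874, -0.485, 0.0], [0.0, -0.0, -1.0]]
wrist_force: [-0.4, 0.9, 0.6]
gripper_width: 0.445
gripper_force: 0.6
```

```bash
python3 to.py 0.485 0.03 0.034 -60.8;python3 lid.py
```

```text
t 7.2167 p [0.485  0.0392 0.0356] yaw -61.0 F [-0.4  0.9  0.6] w 0.445
rot [-0.    -0.    -0.003] cm [0.8 0.4 0.2]
lid px [254.3 191.6] [183.7 192.1] tin [ 5.067e-01 -1.000e-04  5.800e-02] in tool cm [ 4.48  0.01 -2.24]
```

Call:
arm_command(
  deltas=[
    [0,0,0,0.2,0.08,0,0.1],
    [0,0,0,0.35,0.14,0,0.1],
    [0,0,0,0.5,0.2,0,0.1],
    [0,0,0,0.6,0.25,0,0.1],
    [0,0,0,0.7,0.29,0,0.1],
    [0,0,0,0.75,0.32,0,0.1],
    [0,0,0,0.8,0.35,0,0.1],
  ],
)

```text
time_s: 7.85
tcp_pos: [0.4858, 0.0308, 0.0355]
ee_rot: [[0.486, -0.874, 0.0], [-0.874, -0.486, 0.0], [0.0, -0.0, -1.0]]
wrist_force: [-0.2, 0.9, -0.0]
gripper_width: 0.446
gripper_force: 0.6
```

```bash
python3 to.py 0.485 0.03 0.034 -60.8;python3 lid.py;python3 - <<'E'
from h import *
c=capture("wrist")
im=np.hstack([cv2.resize(c["pixels"][:240,100:420],(533,400)),])
s=capture("scene");cv2.imwrite("pics/w5.png",np.hstack([im,cv2.resize(s["pixels"][130:210,230:283],(265,400),interpolation=2)]))
E
```

```text
t 7.85 p [0.4858 0.0308 0.0355] yaw -60.9 F [-0.2  0.9 -0. ] w 0.446
rot [-0.    -0.    -0.003] cm [0.  0.1 0.2]
lid px [254.  192.2] [179.1 192.5] tin [ 0.5075 -0.0083  0.058 ] in tool cm [ 4.46 -0.   -2.24]
```

View pics/w5.png

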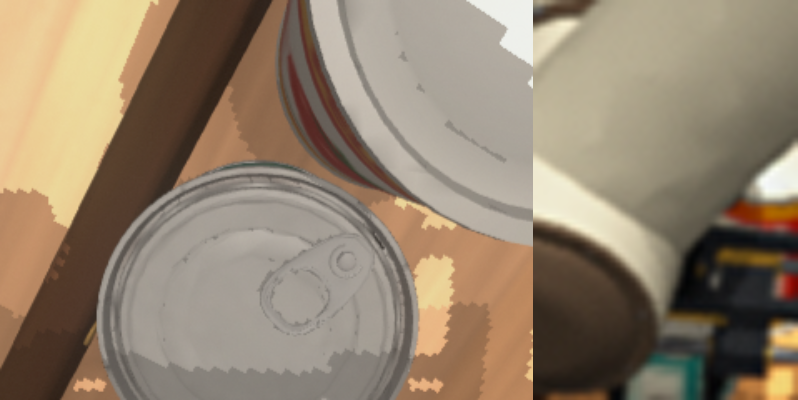

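Fingers are holding the tin against the rail with the tomato tin a hair away; nothing has tilted. I'll creep on in millimetre steps, watching force.

Call:
arm_command(
  deltas=[
    [0,0,0,0.05,0.02,0,0.1],
    [0,0,0,0.1,0.04,0,0.1],
    [0,0,0,0.14,0.06,0,0.1],
  ],
)

```text
time_s: 8.25
tcp_pos: [0.4859, 0.0293, 0.0355]
ee_rot: [[0.486, -0.874, -0.0], [-0.874, -0.486, 0.0], [-0.0, 0.0, -1.0]]
wrist_force: [-2.0, 2.3, 1.2]
gripper_width: 0.451
gripper_force: 0.9
```

```bash
cat > tom.py <<'E'
from h import *
c=capture("wrist");h=cv2.cvtColor(c["pixels"],cv2.COLOR_BGR2HSV).astype(int)
# tomato lid: bright low-saturation blob top right, fixed-radius check of its position
m=((h[...,1]<40)&(h[...,2]>120)).astype(np.uint8);m[:,:270]=0;m[160:]=0
m=cv2.morphologyEx(m,cv2.MORPH_OPEN,np.ones((5,5)))
ct=max(cv2.findContours(m,0,1)[0],key=cv2.contourArea)[:,0,:]
ct=ct[(ct[:,1]>3)&(ct[:,0]<508)&(ct[:,1]<158)]
from scipy.optimize import least_squares
W=np.array([ray(c,u,v,.107)[:2] for u,v in ct]);
f=lambda q:np.hypot(*(W-q[:2]).T)-.0362
r=least_squares(f,[.5,-.083],loss="soft_l1",f_scale=.0005);e=f(r.x)
print("tom",r.x.round(4),"med|res| mm",np.median(abs(e))*1000,len(W))
E
python3 lid.py; python3 tom.py
```

```text
lid px [253.9 192.3] [180.6 192.2] tin [ 0.5076 -0.0097  0.058 ] in tool cm [ 4.46 -0.01 -2.25]
tom [ 0.5012 -0.0826] med|res| mm 0.06082491741195295 283
```

Call:
arm_command(
  deltas=[
    [0,0,0,0.04,0.02,0,0.1],
    [0,0,0,0.08,0.04,0,0.1],
  ],
)

```text
time_s: 8.52
tcp_pos: [0.4859, 0.0284, 0.0355]
ee_rot: [[0.486, -0.874, -0.0], [-0.874, -0.486, 0.0], [-0.0, 0.0, -1.0]]
wrist_force: [-1.8, 2.1, 0.8]
gripper_width: 0.449
gripper_force: 1.1
```

```bash
python3 lid.py; python3 tom.py
```

```text
lid px [254.1 193. ] [174.9 193.1] tin [ 0.5074 -0.0103  0.058 ] in tool cm [ 4.43 -0.   -2.25]
tom [ 0.5012 -0.0826] med|res| mm 0.062086504883179794 292
```

Call:
arm_command(
  deltas=[
    [0,0,0,0.04,0.02,0,0.1],
    [0,0,0,0.08,0.04,0,0.1],
  ],
)

```text
time_s: 8.78
tcp_pos: [0.4859, 0.0275, 0.0356]
ee_rot: [[0.486, -0.874, -0.0], [-0.874, -0.486, 0.0], [-0.0, 0.0, -1.0]]
wrist_force: [-0.6, 3.4, 0.6]
gripper_width: 0.448
gripper_force: 1.4
```

```bash
python3 lid.py; python3 tom.py
```

```text
lid px [253.6 192.5] [177.3 193.2] tin [ 0.5076 -0.0113  0.058 ] in tool cm [ 4.44 -0.02 -2.25]
tom [ 0.5011 -0.0826] med|res| mm 0.07234862998947711 241
```

Call:
arm_command(
  deltas=[
    [0,0,0,0.03,0.015,0,0.1],
    [0,0,0,0.05,0.025,0,0.1],
  ],
)

```text
time_s: 9.05
tcp_pos: [0.4859, 0.027, 0.0355]
ee_rot: [[0.486, -0.874, -0.0], [-0.874, -0.486, 0.0], [-0.0, 0.0, -1.0]]
wrist_force: [-2.0, 3.4, 0.8]
gripper_width: 0.453
gripper_force: 1.8
```

```bash
python3 lid.py; python3 tom.py
```

```text
lid px [254. 193.] [175.4 193.3] tin [ 0.5074 -0.0118  0.058 ] in tool cm [ 4.43 -0.   -2.25]
tom [ 0.5011 -0.0826] med|res| mm 0.0859669411467541 228
```

Call:
arm_command(
  deltas=[
    [0,0,0,0.03,0.015,0,0.1],
    [0,0,0,0.06,0.03,0,0.1],
  ],
)

```text
time_s: 9.32
tcp_pos: [0.4859, 0.0266, 0.0356]
ee_rot: [[0.486, -0.874, -0.0], [-0.874, -0.486, 0.0], [-0.0, -0.0, -1.0]]
wrist_force: [-2.8, 7.8, 1.9]
gripper_width: 0.451
gripper_force: 3.3
```

```bash
python3 lid.py; python3 tom.py; cp pics/last.png pics/w6.png
```

```text
lid px [253.9 193.2] [180.1 192.1] tin [ 0.5074 -0.012   0.058 ] in tool cm [ 4.43 -0.   -2.25]
tom [ 0.501  -0.0826] med|res| mm 0.097957388900307 228
```

View pics/w6.png

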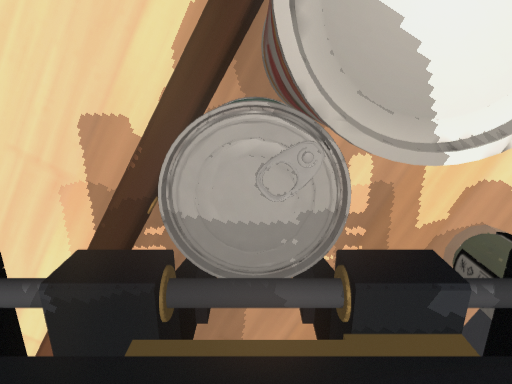

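Push force jumped to 7.8 N with the tomato tin unmoved, so the stray at (254,193) touches it near (310,115) and the rail on its left. Backing straight off.

Call:
arm_command(
  deltas=[
    [0,0,0,-0.1,0,0,0.1],
    [0,0,0,-0.4,0,0,0.1],
    [0,0,0,-1,0,0,0.1],
    [0,0,0,-2,0,0,0.1],
    [0,0,0,-3.5,0,0,0.1],
    [0,0,0,-5,0,0,0.1],
    [0,0,0,-6,0,-1,0.1],
    [0,0,0,-6,0,-3,0.1],
  ],
)

```text
time_s: 10.08
tcp_pos: [0.4544, 0.0793, 0.0645]
ee_rot: [[0.487, -0.873, -0.005], [-0.873, -0.487, -0.003], [-0.0, 0.006, -1.0]]
wrist_force: [0.6, 0.6, 0.4]
gripper_width: 0.45
gripper_force: 0.0
```

Call:
arm_command(
  deltas=[
    [0,0,0,-1,0,-3,0.1],
    [0,0,0,-2,0,-6,0.1],
    [0,0,0,-3,0,-9,0.1],
    [0,0,0,-5,0,-12,0.1],
    [0,0,0,-7,0,-14,0.1],
    [0,0,0,-8,0,-15,0.1],
    [0,0,0,-8,0,-15,0.1],
    [0,0,0,-8,0,-15,0.1],
  ],
)

```text
time_s: 10.75
tcp_pos: [0.4176, 0.1491, 0.2163]
ee_rot: [[0.487, -0.873, 0.001], [-0.873, -0.487, 0.001], [-0.001, -0.002, -1.0]]
wrist_force: [-0.4, -0.3, 0.2]
gripper_width: 0.451
gripper_force: 0.0
```

Run:
```python
from h import *
s=sense();print(s["time_s"],s["tcp_pos"],s["wrist_force"])
w=capture("wrist");b=capture("top");a=capture("scene")
im=np.zeros((600,800,3),np.uint8)
im[:300,:400]=cv2.resize(w["pixels"],(400,300));im[:300,400:]=cv2.resize(a["pixels"][110:230,190:350],(400,300),interpolation=2)
im[300:600]=cv2.resize(b["pixels"][185:245,180:340],(800,300),interpolation=2)
cv2.imwrite("pics/fin.png",im)
print("top px tin",proj(b,[.5065,-.0105,.058]),"wrist",proj(w,[.5065,-.0105,.058]))
```

```text
10.75 [0.4175968  0.14909986 0.21633846] [-0.39247436 -0.29959647  0.18606803]
top px tin [252.79135029 211.17852882] wrist [254.84457685 -46.30200278]
```

View pics/fin.png

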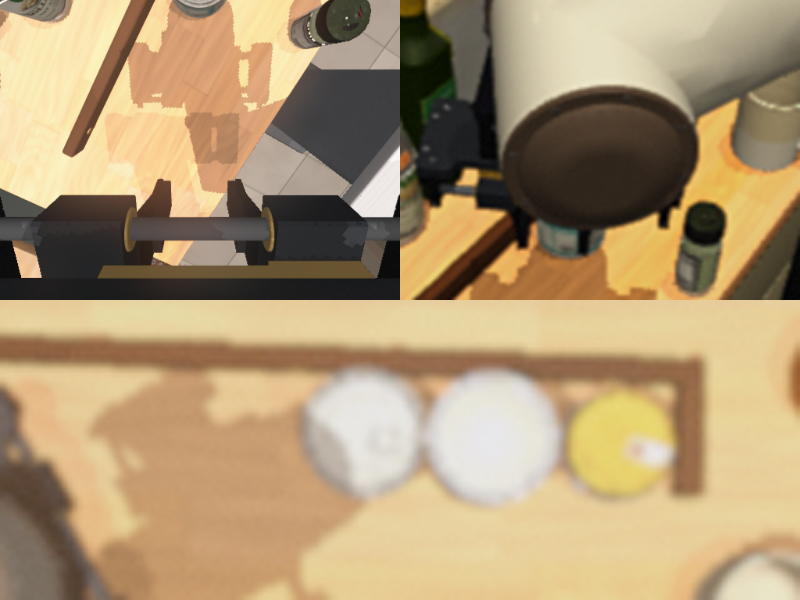

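Top view: the tin at (364,432) stands against the rail and against the tomato tin (493,437), which with the jam jar is unmoved; the hand is well clear. Handing in.

```bash
python3 -c "from station import finish_job; print(finish_job())"
```

```text
the job is handed in; nothing more can be done
None
```

I pushed the teal tin along the worktop until it stood upright against the rail and touching the tomato tin. The push force rose to 7.8 N at contact. I saw no movement of the row, the hand is clear, and the job was handed in at about 11 s.

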